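Tuck the flashing under the lapped shingle and hold it down

ROBOT

A 6-joint arm with a two-finger parallel gripper is mounted at the origin on a cart in front of the work surface, level with it; the furniture and walls round the work are solid. World frame = base frame: x ahead of the robot, y to its left, z up, the work surface at z = 0. Lengths are in m, angles in rad, forces in N, time in s.
With the tool pointing down it reaches from about 0.375 to 0.975 m from the base axis. Payload 3.8 kg.
Tool frame: the origin (TCP) lies at the very end of the fingers, on their centre line; the grasp point (between the pads) lies 19 mm behind it; z points along the fingers, y is the direction in which the jaws open and shut (so a half turn about z gives the same grasp; the last joint's range is limited). The gripper opens to 85 mm and grips with 20 to 120 N. Pads are 22 mm wide; open, the fingers measure 114 mm over their backs; the gripper's body (76 mm by 85 mm) begins 54 mm behind the grasp point. The pads swing forward as they close: fully open they stand 13 mm farther back than shut.
Start: joints at [-1.354, 0.264, 1.604, -0, 1.274, -0.037], TCP at [0.169, -0.653, 0.231] pointing down, gripper open.
Joint ranges: [-2.63, 2.63], [-0.94, 2.18], [0.31, 2.57], [-1.31, 4.45], [0, 2.66], [-2.55, 2.55]. Speed limits (rad/s): [2.57, 2.57, 3.14, 3.14, 3.14, 3.14].

INTERFACE

Orientations are given as a rotation vector (axis times angle).
In Python, from workcell import bot, viewer gives the robot as it stands.
- The arm moves only by the tool jog_arm, never from a script. Its argument "motion" is a list of rows, each an object of numbers: "dx", "dy", "dz": the shift along the world's x, y, z in cm; "turn": the turn about the world's z in rad. A call has 1 to 12 rows; each row shifts and turns the commanded pose from where the row before left it; what a row does not reach is not made up. A row lasts 1/12 s, in which the tool goes at most 41.7 mm and 7.16 degrees, less where a joint would pass 70% of its speed; a pose out of reach is approached as far as the arm can. A call is refused whole if a number of a shift passes 4.17 or a number of a turn 0.125, either way. A call with a gripper value outside its range is refused whole. "fingers" is the finger opening in cm, from 0 to 8.54, set as the call begins (left out, the last holds). The fingers move at their own pace and stop on an object; "grip_force" is the grip in N (left out, the last holds). Time passes only in rows, so rows that do not move let the fingers close. It gives the time, the measured TCP pose, the force and the opening at its end, in the units of the state.
- bot.read_state(): the state, without advancing time (a new reading comes with each control period).
- viewer.read_camera(name): name is "side" or "top" or "wrist"; returns (picture, depth): 384x512x3 uint8, red, green, blue; 384x512 float32, m along the optical axis (not along the pixel's ray), 0 where there is no reading.
- viewer.camera_info(name): a dict with "vertical_fov" (degrees; the focal length in pixels is half the picture's height over the tangent of half this angle, whatever the lens; pixels are square), "cx", "cy" (the principal point, pixels), "dist" ([k1, k2, p1, p2, k3] as OpenCV has them; the pictures are not rectified), "R" (3x3) and "t" (3): a world point X has camera coordinates R X + t. Camera axes: x right, y down, z forward; pixel columns grow to the right and rows downward; lengths in m; the calibration is good to about 2 mm. A picture is of the moment at which its call begins: read the wrist's pose just before it. camera_info takes no time and is no camera call; for the wrist camera it gives the pose at the moment of the call.
- bot.finish_job(): hands the job in, once; it reports no verdict.
The state is a dict: "time": time; "q": joint angles; "joint_vel": joint speeds; "joint_torque": joint torques, N m; "tool_pos": TCP position; "tcp_rot": TCP orientation; "wrist_force": force on the tool from outside, world axes, zero at the start; "torque": the same for the moment, N m; "width": opening from 0.0 (shut) to 1.0 (fully open).
Only numpy, scipy, OpenCV 4.12 (cv2) and the standard library are available. Lean on these libraries where they do the work, as an engineer would, in place of code of your own. Each camera call takes 0.05 s, during which the arm holds its last target. There are 200 camera calls.

TASK

Pick up the metal flashing by its standing rib and lay it on the roof sample board, centred across it and with its plain end (the one without the rib) towards the shingles. Slide that end in flat under the lapped shingle course, without lifting the shingles, until you feel it butt square against the hidden stop batten. Finish while still gripping the rib and pressing the flashing firmly down flat on the board; do not let go, and leave the other things on the bench where they are.

Things in the scene. Friction and masses are not known exactly. Their poses are not given: they have to be found in the camera images.
- flashing: loose dark grey sheet-metal flashing, about 0.2 kg: a flat pan 150 (x) by 110 (y) by 4 mm thick, with a folded standing rib 10 mm thick (y) and 60 mm long that runs along x on the centre line from x = -68 to x = -8 mm and stands up to 34 mm above the underside. Origin: centre of the pan's underside; x points to the plain end without rib (the end to tuck), z up. It starts lying flat on the bench, rib up, to the left of the roof sample
- flashing_edge (a point): middle of the flashing's plain leading end face, 75 mm ahead of the flashing's origin along x and 2 mm above its underside
- flashing_rib (a point): point inside the rib to grip: 28 mm behind the flashing's origin along its x, 24 mm above its underside; grip across the rib (closing along the flashing's y), fingers pointing down; there is free pan on both sides
- roof_sample: fixed roof sample on the bench, a plywood board 230 (x) by 180 (y) by 18 mm thick; it does not move. Origin: centre of its underside on the bench; x points up the roof, roughly away from the robot, towards the shingles. The dark shingle course (8 mm thick, 86 mm long, full width) covers the board from x = +25 to +111 mm, its underside 9 mm above the board's top; the board from x = -115 to +25 mm is bare
- lap_edge (a point): point on the board's top face (18 mm above the bench) exactly below the middle of the shingles' free lower edge; axes as the roof sample's: x goes in under the shingles
- shingle (a joint): lift angle of the shingle course about its hinge line at the far end, rad: 0 lying in place (its own weight keeps it there), positive when its free edge is lifted (0.05 lifts the edge about 4 mm)
- stop_batten: fixed stop batten, 12 (x) by 150 (y) by 7 mm high, lying on the board under the shingles, hardly to be seen; its front face is somewhere between 35 and 58 mm behind the shingles' free edge, different each time, and is parallel to that edge. Origin: centre of its underside, axes as the roof sample's
- stop_face (a point): middle of the stop batten's front face, 2 mm above the board; axes as the roof sample's. The flashing's leading end butts here
- tape_measure: yellow pocket tape measure, 55 x 85 x 62 mm, on the bench to the right of the sample; leave alone. Origin: centre of its underside
- sand_block: grey rubbing block, 66 x 79 x 30 mm, on the bench behind the middle; leave alone. Origin: centre of its underside
- try_square: try square, 121 x 216 x 14 mm, on the bench far left; leave alone. Origin: centre of its underside

How it is judged:
By the outcome, as a careful person would: the job done as asked, in the order asked, and still so for the second after the job is handed in, while the arm keeps its last pose, push and grip.
It also fails if it takes over 42 s, if anything falls off the work surface, if the arm or the gripper's body presses on something with over 40 N, if the wrist force passes 120 N, or if a joint passes its speed limit or range.

## Working session

There is one attempt and no reset: what is moved stays moved. The work goes in short steps, Python scripts to look and compute and a tool call to move; the robot and the scene stay as the last step left them, time stands still between calls to the robot, and variables do not carry over. Pictures are saved under pics/ and viewed, about 8 in all and at most 12, crops included, and the job is handed in when it is done.

Besides the shell and the picture viewer there is one more tool, called after "Emit:" by a JSON object that holds its "method" and its "body", one argument or row to a line. jog_arm: Moves the arm, as the interface text tells. Its arguments: {"type":"object","properties":{"motion":{"type":"array"},"fingers":{"type":"number"},"grip_force":{"type":"number"}},"required":["motion"]}

```bash
mkdir -p pics; ls; cat > h.py <<'E'
import numpy as np, cv2
from workcell import bot, viewer
def K(i):
    f=192/np.tan(np.radians(i["vertical_fov"])/2); return np.array([[f,0,i["cx"]],[0,f,i["cy"]],[0,0,1.]])
def ray(i,px):
    u=cv2.undistortPoints(np.array(px,float).reshape(-1,1,2),K(i),np.array(i["dist"],float)).reshape(-1,2)
    R=np.array(i["R"]);d=np.c_[u,np.ones(len(u))]@R; return -R.T@np.array(i["t"]),d
def plane(i,px,z):
    c,d=ray(i,px); return c+d*((np.broadcast_to(z,len(d))-c[2])/d[:,2])[:,None]
def cloud(i,dep):
    v,u=np.mgrid[:384,:512]; c,d=ray(i,np.c_[u.ravel(),v.ravel()]); return (c+d*dep.reshape(-1,1)).reshape(384,512,3)
def proj(i,P):
    P=np.array(P,float).reshape(-1,3);R=np.array(i["R"])
    return cv2.projectPoints(P,cv2.Rodrigues(R)[0],np.array(i["t"],float),K(i),np.array(i["dist"],float))[0].reshape(-1,2)
E
python3 - <<'E'
from h import *
for n in ["side","top"]:
    i=viewer.camera_info(n); p,d=viewer.read_camera(n)
    cv2.imwrite(f"pics/{n}0.png",p[:,:,::-1]); np.savez(n+"0.npz",p=p,d=d)
    print(n,i)
print(bot.read_state())
E
```

```text
pics
side {'vertical_fov': 49.20382299704367, 'cx': 250.83819910394934, 'cy': 198.98702900047755, 'dist': array([-0.15315802,  0.        ,  0.        ,  0.        ,  0.        ]), 'R': array([[ 0.82559187, -0.56363282,  0.0267601 ],
       [-0.22123795, -0.36696091, -0.90354494],
       [ 0.5190875 ,  0.74003901, -0.42765691]]), 't': array([-0.47838741,  0.14094263,  1.48351615])}
top {'vertical_fov': 43.095311523809244, 'cx': 251.79762860123185, 'cy': 195.93198151574998, 'dist': array([-0.00772951,  0.        ,  0.        ,  0.        ,  0.        ]), 'R': array([[-0.01972217, -0.99974488,  0.01100994],
       [-0.98712564,  0.01772262, -0.15896189],
       [ 0.15872621, -0.01400327, -0.98722333]]), 't': array([-0.05336748,  0.56199739,  1.57733132])}
{'time': 0.1, 'q': array([-1.35389388e+00,  2.64699267e-01,  1.60527398e+00,  4.07917108e-05,
        1.27370261e+00, -3.68922789e-02]), 'joint_vel': array([-8.62844201e-04, -2.43694967e-03, -3.10145999e-03,  3.31170225e-04,
        3.53952347e-04, -6.66942677e-05]), 'joint_torque': array([ 6.34952357e-04, -5.16709971e+01, -3.68589556e+01, -1.12760240e-04,
        6.27365152e-03,  3.37112021e-05]), 'tool_pos': array([ 0.16934853, -0.65271009,  0.23005234]), 'tcp_rot': array([-3.11427294e+00, -3.97309064e-01,  2.32970852e-04]), 'wrist_force': array([ 0.11317226, -0.20824554,  0.05689927]), 'torque': array([-0.01275012, -0.00375061, -0.01919623]), 'width': 0.9978754864971986}
```

View pics/top0.png

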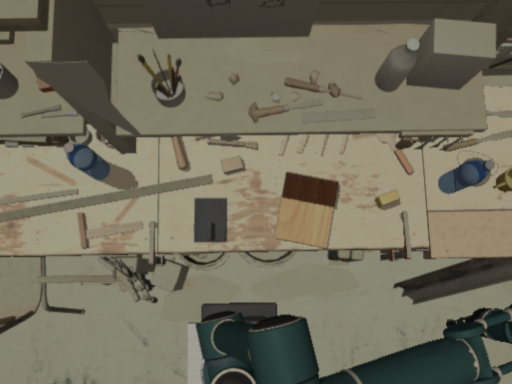

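View pics/side0.png

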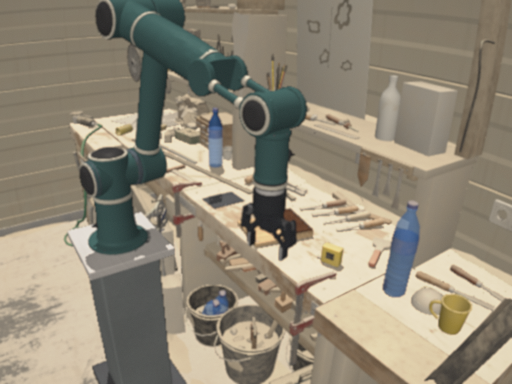

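The top view shows the flashing at (211,220) with its rib towards the robot at (212,232). The roof sample is at (308,210), slightly turned, with the shingles at the far end. The tape is at (388,199) and the sanding block at (232,164). The side view shows the arm clear on the right. Next I'll get coarse poses.

```bash
python3 - <<'E'
from h import *
i=viewer.camera_info("top"); z=np.load("top0.npz"); p=z["p"];d=z["d"]
hsv=cv2.cvtColor(p,cv2.COLOR_RGB2HSV); g=p.max(2)
def rect(m,name,h):
    n,l,s,c=cv2.connectedComponentsWithStats(m.astype(np.uint8)); k=1+np.argmax(s[1:,4])
    cn=max(cv2.findContours((l==k).astype(np.uint8),0,2)[0],key=cv2.contourArea).reshape(-1,2)
    W=plane(i,cn,h)[:,:2].astype(np.float32); r=cv2.minAreaRect(W); print(name,s[k],"ctr",r[0],"size",r[1],r[2]); print(cv2.boxPoints(r).round(4).tolist())
m=np.zeros(g.shape,bool); m[190:250,185:235]=1
rect(m&(g<90)&(np.ptp(p.astype(int),axis=2)<25),"flash",.004)
m=np.zeros(g.shape,bool); m[165:215,270:350]=1
rect(m&(g<100),"shingle",.035)
m=np.zeros(g.shape,bool); m[165:260,265:350]=1
print(p[220,308],p[225,265],p[190,310],p[215,205],p[232,212])
C=cloud(i,d); zz=C[...,2]
rect(m&(zz>.011)&(zz<.06),"sample(depth)",.02)
print("heights", [C[a].round(4).tolist() for a in [(220,308),(188,310),(215,205),(225,350)]])
E
```

```text
flash [ 194  199   33   43 1382] ctr (0.48783427476882935, 0.07850585877895355) size (0.10865195095539093, 0.14325624704360962) 88.96782684326172
[[0.41519999504089355, 0.025499999523162842], [0.5584999918937683, 0.02290000021457672], [0.5604000091552734, 0.1315000057220459], [0.4171999990940094, 0.13410000503063202]]
shingle [ 282  172   57   36 1391] ctr (0.5811073184013367, -0.26339104771614075) size (0.1854248344898224, 0.0877002403140068) 77.86674499511719
[[0.5187000036239624, -0.3447999954223633], [0.6044999957084656, -0.36320000886917114], [0.6434999704360962, -0.18199999630451202], [0.557699978351593, -0.16349999606609344]]
[157 132  95] [147 126  99] [58 35 22] [63 62 61] [32 32 32]
sample(depth) [ 274  171   64   77 3551] ctr (0.5189580321311951, -0.24620144069194794) size (0.18192794919013977, 0.23220781981945038) 77.68942260742188
[[0.38609999418258667, -0.31029999256134033], [0.6129999756813049, -0.3598000109195709], [0.6517999768257141, -0.18209999799728394], [0.42489999532699585, -0.13259999454021454]]
heights [[0.4801, -0.2527, 0.0139], [0.5856, -0.2605, 0.0381], [0.5052, 0.096, 0.0008], [0.4619, -0.3974, -0.0009]]
```

Emit:
{"method": "jog_arm", "body": {
  "motion": [
    {"dx": 2.3, "dy": 2.5, "turn": -0.027},
    {"dx": 2.3, "dy": 2.5, "turn": -0.027},
    {"dx": 2.3, "dy": 2.5, "turn": -0.027},
    {"dx": 2.3, "dy": 2.5, "turn": -0.027},
    {"dx": 2.3, "dy": 2.5, "turn": -0.027},
    {"dx": 2.3, "dy": 2.5, "turn": -0.027},
    {"dx": 2.3, "dy": 2.5, "turn": -0.027},
    {"dx": 2.3, "dy": 2.5, "turn": -0.027},
    {"dx": 2.3, "dy": 2.5, "turn": -0.027},
    {"dx": 2.3, "dy": 2.5, "turn": -0.027}
  ]
}}

```text
validation failed for argument at $.mo...
```

```bash
python3 - <<'E'
from h import *
s=bot.read_state(); i=viewer.camera_info("wrist"); R=np.array(i["R"]);c=-R.T@i["t"]
print(s["time"],s["tool_pos"],s["tcp_rot"],s["q"]); print("cam",c,"axis",R[2],"up",R[1],i["vertical_fov"],i["dist"])
E
```

```text
0.1 [ 0.16934853 -0.65271009  0.23005234] [-3.11427294e+00 -3.97309064e-01  2.32970852e-04] [-1.35389388e+00  2.64699267e-01  1.60527398e+00  4.07917108e-05
  1.27370261e+00 -3.68922789e-02]
cam [ 0.23671767 -0.63629577  0.37222585] axis [-0.26262869 -0.06672914 -0.96258682] up [-0.93164791 -0.24208997  0.27096977] 65.53512896752021 [-0.03436305  0.          0.          0.          0.        ]
```

Emit:
{"method": "jog_arm", "body": {
  "motion": [
    {"dx": 2.3, "dy": 2.5, "dz": 0, "turn": -0.027},
    {"dx": 2.3, "dy": 2.5, "dz": 0, "turn": -0.027},
    {"dx": 2.3, "dy": 2.5, "dz": 0, "turn": -0.027},
    {"dx": 2.3, "dy": 2.5, "dz": 0, "turn": -0.027},
    {"dx": 2.3, "dy": 2.5, "dz": 0, "turn": -0.027},
    {"dx": 2.3, "dy": 2.5, "dz": 0, "turn": -0.027},
    {"dx": 2.3, "dy": 2.5, "dz": 0, "turn": -0.027},
    {"dx": 2.3, "dy": 2.5, "dz": 0, "turn": -0.027},
    {"dx": 2.3, "dy": 2.5, "dz": 0, "turn": -0.027},
    {"dx": 2.3, "dy": 2.5, "dz": 0, "turn": -0.027}
  ]
}}

```text
time: 0.93
tool_pos: [0.4001, -0.4017, 0.2308]
tcp_rot: [-3.141, 0.028, 0.001]
wrist_force: [1.1, -0.2, -0.0]
width: 0.998
```

Emit:
{"method": "jog_arm", "body": {
  "motion": [
    {"dx": 2.6, "dy": 3.0, "dz": 1, "turn": 0},
    {"dx": 2.6, "dy": 3.0, "dz": 1, "turn": 0},
    {"dx": 2.6, "dy": 3.0, "dz": 1, "turn": 0},
    {"dx": 2.6, "dy": 3.0, "dz": 1, "turn": 0},
    {"dx": 2.6, "dy": 3.0, "dz": 1, "turn": 0},
    {"dx": 0, "dy": 0, "dz": 0, "turn": 0},
    {"dx": 0, "dy": 0, "dz": 0, "turn": 0}
  ]
}}

```text
time: 1.52
tool_pos: [0.5308, -0.2516, 0.2816]
tcp_rot: [3.141, -0.019, 0.001]
wrist_force: [0.2, -0.5, 0.0]
width: 0.998
```

```bash
cat >> h.py <<'E'
def snap(name,tag):
    i=viewer.camera_info(name); p,d=viewer.read_camera(name)
    np.savez(tag+".npz",p=p,d=d,**{k:np.array(v) for k,v in i.items()}); cv2.imwrite(f"pics/{tag}.png",p[:,:,::-1]); return i,p,d
E
python3 - <<'E'
from h import *
print(bot.read_state()["tool_pos"]); snap("wrist","w1")
E
```

```text
[ 0.53079266 -0.25164907  0.28158996]
```

View pics/w1.png

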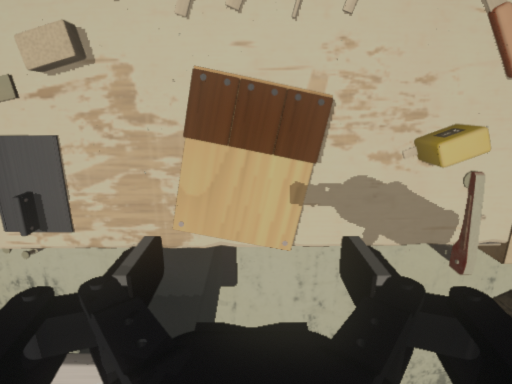

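Emit:
{"method": "jog_arm", "body": {
  "motion": [
    {"dx": 0, "dy": 4.0, "dz": -0.6, "turn": 0},
    {"dx": 0, "dy": 4.0, "dz": -0.6, "turn": 0},
    {"dx": 0, "dy": 4.0, "dz": -0.6, "turn": 0},
    {"dx": 0, "dy": 4.0, "dz": -0.6, "turn": 0},
    {"dx": 0, "dy": 4.0, "dz": -0.6, "turn": 0},
    {"dx": 0, "dy": 4.0, "dz": -0.6, "turn": 0},
    {"dx": 0, "dy": 4.0, "dz": -0.6, "turn": 0},
    {"dx": 0, "dy": 4.0, "dz": -0.6, "turn": 0},
    {"dx": 0, "dy": 1.0, "dz": -0.6, "turn": 0},
    {"dx": 0, "dy": 0, "dz": 0, "turn": 0},
    {"dx": 0, "dy": 0, "dz": 0, "turn": 0}
  ]
}}

```text
time: 2.48
tool_pos: [0.5286, 0.0754, 0.2261]
tcp_rot: [3.14, -0.025, -0.004]
wrist_force: [0.6, -1.6, 0.1]
width: 1.002
```

```bash
python3 - <<'E'
from h import *
s=bot.read_state();print(s["tool_pos"],s["tcp_rot"],s["q"]); snap("wrist","w2")
E
```

```text
[0.52861505 0.07535017 0.22613141] [ 3.14009459 -0.02513165 -0.00363356] [ 9.56876165e-02  1.68888400e-03  1.90878660e+00 -1.21690843e-03
  1.23356363e+00  1.68289459e+00]
```

View pics/w2.png

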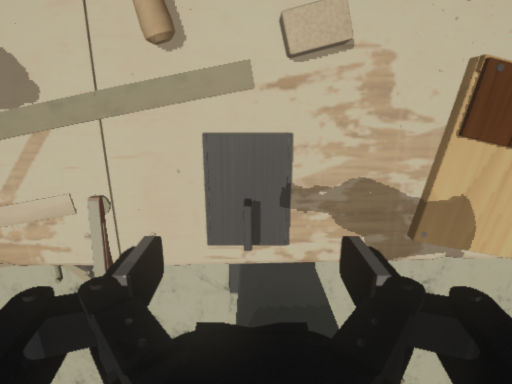

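The w1 view shows the board's bare wood with corners near (174,230) and (291,250), and the shingle lower edge from (184,138) to (316,163). The w2 view shows the flashing spanning (204,133) to (292,245), with its rib at (248,200)–(248,250). Next I'll measure both precisely.

```bash
python3 - <<'E'
from h import *
def big(m):
    n,l,s,c=cv2.connectedComponentsWithStats(m.astype(np.uint8)); k=1+np.argmax(s[1:,4]); return l==k
def rectw(i,m,h,name):
    cn=max(cv2.findContours(m.astype(np.uint8),0,2)[0],key=cv2.contourArea).reshape(-1,2)
    W=plane(i,cn,h)[:,:2].astype(np.float32); r=cv2.minAreaRect(W); print(name,"ctr",np.round(r[0],4),"size",np.round(r[1],4),round(r[2],2)); print(cv2.boxPoints(r).round(4).tolist()); return W
L=lambda t:dict(np.load(t+".npz"))
a=L("w2");p=a["p"].astype(int); roi=np.zeros((384,512),bool); roi[120:252,195:305]=1
m=big(roi&(p.max(2)<105)&(np.ptp(p,axis=2)<20)); 
rectw(a,m,.004,"flash")
r2=roi.copy(); r2[:195]=0;r2[:, :235]=0;r2[:,262:]=0
rectw(a,big(r2&(p.max(2)<48)),.034,"rib dark"); print(p[215,240:262].max(1), p[225,200:212].max(1))
C=cloud(a,a["d"]); print("z pan/rib/bench",[np.median(C[y-2:y+3,x-2:x+3,2]).round(4) for x,y in[(225,180),(247,206),(320,150)]])
zr=(C[...,2]>.018)&roi; rectw(a,big(zr),.034,"rib depth")
a=L("w1");p=a["p"].astype(int); hsv=cv2.cvtColor(a["p"],cv2.COLOR_RGB2HSV)
roi=np.zeros((384,512),bool); roi[60:255,165:340]=1
m=big(roi&(p.max(2)<110)&(p[...,0]-p[...,2]>15)); W=rectw(a,m,.035,"shingle")
C=cloud(a,a["d"]); print("z board, shingle, bench",[np.median(C[y-2:y+3,x-2:x+3,2]).round(4) for x,y in[(230,200),(240,120),(130,150)]])
# depth based board outline
z=C[...,2]; mb=big(roi&(z>.010)&(z<.026)); rectw(a,mb,.018,"bare board"); ms=big(roi&(z>.027)&(z<.05)); rectw(a,ms,.035,"shingle depth")
# lower shingle edge line: per-column bottom of shingle mask
def low(m,c0,c1):
    px=[(c,np.nonzero(m[:,c])[0].max()+.5) for c in range(c0,c1)]
    return px
for nm,mm in(("colour",m),("depth",ms)):
  P=plane(a,low(mm,192,308),.027)[:,:2]; f=cv2.fitLine(P.astype(np.float32),cv2.DIST_HUBER,0,1e-3,1e-3).ravel(); print(nm,"edge",P[0].round(4),P[-1].round(4),"normal yaw",np.degrees(np.arctan2(-f[0],f[1])))
E
```

```text
flash ctr [0.4871 0.0796] size [0.1086 0.1559] 89.08
[[0.4081999957561493, 0.026499999687075615], [0.5641000270843506, 0.024000000208616257], [0.5659000277519226, 0.13259999454021454], [0.4099999964237213, 0.13510000705718994]]
rib dark ctr [0.4867 0.0788] size [0.0071 0.0062] 89.04
[[0.48350000381469727, 0.07530000060796738], [0.48969998955726624, 0.07519999891519547], [0.48980000615119934, 0.08229999989271164], [0.483599990606308, 0.08240000158548355]]
[82 83 79 73 79 82 82 82 81 79 73 61 52 54 55 55 55 55 55 58 66 81] [187 188 187 188 187 176 134  92  85  84  81  85]
z pan/rib/bench [np.float64(0.0036), np.float64(0.0322), np.float64(-0.0006)]
rib depth ctr [0.456  0.0799] size [0.0107 0.0626] 89.13
[[0.4246000051498413, 0.07500000298023224], [0.487199991941452, 0.07410000264644623], [0.48739999532699585, 0.08479999750852585], [0.42480000853538513, 0.08569999784231186]]
shingle ctr [ 0.5852 -0.2608] size [0.1784 0.0844] 77.91
[[0.5252000093460083, -0.3391999900341034], [0.607699990272522, -0.35690000653266907], [0.6450999975204468, -0.18240000307559967], [0.5626000165939331, -0.1647000014781952]]
z board, shingle, bench [np.float64(0.0177), np.float64(0.0344), np.float64(-0.0005)]
bare board ctr [ 0.4759 -0.237 ] size [0.1793 0.1403] 77.94
[[0.3885999917984009, -0.3100000023841858], [0.5257999897003174, -0.3393999934196472], [0.5631999969482422, -0.164000004529953], [0.4259999990463257, -0.1347000002861023]]
shingle depth ctr [ 0.5866 -0.2607] size [0.1792 0.088 ] 77.83
[[0.5246999859809875, -0.33899998664855957], [0.61080002784729, -0.35760000348091125], [0.6485999822616577, -0.18240000307559967], [0.5625, -0.16380000114440918]]
colour edge [ 0.5586 -0.1746] [ 0.5259 -0.3278] normal yaw -12.101466
depth edge [ 0.5586 -0.1746] [ 0.5259 -0.3278] normal yaw -12.044933
```

Flashing: origin ≈(0.491,0.0795), yaw −0.9°, grip at (0.463,0.080). Roof yaw is −12.1° and lap_edge ≈(0.544,−0.2515). I'll descend over the rib.

Emit:
{"method": "jog_arm", "body": {
  "motion": [
    {"dx": -1.1, "dy": 0.08, "dz": -2, "turn": 0},
    {"dx": -1.1, "dy": 0.08, "dz": -2, "turn": 0},
    {"dx": -1.1, "dy": 0.08, "dz": -2, "turn": 0},
    {"dx": -1.1, "dy": 0.08, "dz": -2, "turn": 0},
    {"dx": -1.1, "dy": 0.08, "dz": -2, "turn": 0},
    {"dx": -1.1, "dy": 0.05, "dz": -2, "turn": 0},
    {"dx": 0, "dy": 0, "dz": -2, "turn": 0},
    {"dx": 0, "dy": 0, "dz": -1.6, "turn": 0},
    {"dx": 0, "dy": 0, "dz": 0, "turn": 0},
    {"dx": 0, "dy": 0, "dz": 0, "turn": 0},
    {"dx": 0, "dy": 0, "dz": 0, "turn": 0}
  ],
  "fingers": 4
}}

```text
time: 3.45
tool_pos: [0.4647, 0.08, 0.0725]
tcp_rot: [3.141, -0.028, 0.003]
wrist_force: [1.7, 0.8, 0.6]
width: 0.468
```

```bash
python3 - <<'E'
from h import *
s=bot.read_state();print(s["tool_pos"],s["tcp_rot"],s["wrist_force"]); snap("wrist","w3")
E
```

```text
[0.46472618 0.08003159 0.07245541] [ 3.14142600e+00 -2.84060388e-02  2.73678317e-03] [1.67286975 0.81915454 0.57161922]
```

View pics/w3.png

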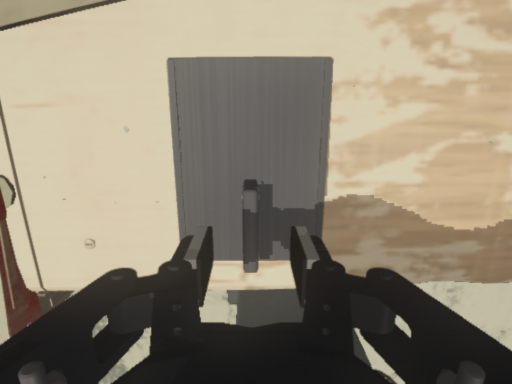

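In w3 the rib at (250,180–270) sits between the fingers (inner faces ~212 and ~292), centred to about 1 mm. A quick refinement from this close view before going down.

```bash
python3 - <<'E'
from h import *
a=dict(np.load("w3.npz")); C=cloud(a,a["d"]); z=C[...,2]; p=a["p"].astype(int)
roi=np.zeros((384,512),bool); roi[170:230,235:270]=1
m=roi&(z>.022); ys,xs=np.nonzero(m); W=plane(a,np.c_[xs,ys],.034)
print("rib x max",W[:,0].max(),"mid y by row",[W[ys==r][:,1].mean().round(4) for r in (185,195,205,215,225)])
def edge(pts): return plane(a,pts,.004)[:,:2]
g=p.max(2)
top=[(c,np.nonzero(g[30:120,c]<105)[0][0]+30) for c in (185,220,250,280,315)]
print("lead",edge(top).round(4).tolist())
l=[];r=[]
for row in (80,120,160,200,225):
    x=np.nonzero(g[row,150:350]<110)[0]+150; l.append((x[0],row)); 
    x2=np.nonzero(g[row,150:335]<110)[0]+150; r.append((x2[x2<335].max(),row))
print(edge(l).round(4).tolist(),edge(r).round(4).tolist())
E
```

```text
rib x max 0.4948832819943842 mid y by row [np.float64(0.0794), np.float64(0.0799), np.float64(0.08), np.float64(0.0798), np.float64(0.08)]Traceback (most recent call last):
  File "<stdin>", line 8, in <module>
IndexError: index 0 is out of bounds for axis 0 with size 0
```

```bash
python3 - <<'E'
from h import *
a=dict(np.load("w3.npz")); p=a["p"].astype(int); g=p.max(2)
E=lambda q,h=.004: plane(a,q,h)[:,:2].round(4).tolist()
print("lead",E([(c,np.nonzero(g[30:120,c]<150)[0][0]+29.5) for c in (185,220,250,280,315)]))
print("left",E([(np.nonzero(g[r,150:350]<140)[0][0]+149.5,r) for r in (80,120,160,180)]))
print("right",E([(np.nonzero(g[r,150:350]<140)[0][-1]+150.5,r) for r in (80,120,160,180)]))
print(g[170:200,250],E([(250,181)],.034))
E
```

```text
lead [[0.5655, 0.1211], [0.5656, 0.0981], [0.5652, 0.0784], [0.5649, 0.0587], [0.5646, 0.0356]]
left [[0.5517, 0.1332], [0.5254, 0.1341], [0.4974, 0.1344], [0.4826, 0.1343]]
right [[0.5497, 0.024], [0.5234, 0.0241], [0.4954, 0.0249], [0.4806, 0.0249]]
[102 102 102 102 102 102 102 102 100  73  55  50  51  51  51  51  50  51
  50  57  76  87  95  99 100 101 101  99  99 100] [[0.4884, 0.0797]]
```

Emit:
{"method": "jog_arm", "body": {
  "motion": [
    {"dx": -0.1, "dy": 0, "dz": -1.5, "turn": 0},
    {"dx": 0, "dy": 0, "dz": -1.5, "turn": 0},
    {"dx": 0, "dy": 0, "dz": -1.5, "turn": 0},
    {"dx": 0, "dy": 0, "dz": -1.0, "turn": 0},
    {"dx": 0, "dy": 0, "dz": -0.6, "turn": 0},
    {"dx": 0, "dy": 0, "dz": 0, "turn": 0},
    {"dx": 0, "dy": 0, "dz": 0, "turn": 0},
    {"dx": 0, "dy": 0, "dz": 0, "turn": 0},
    {"dx": 0, "dy": 0, "dz": 0, "turn": 0}
  ]
}}

```text
time: 4.25
tool_pos: [0.4635, 0.0812, 0.0112]
tcp_rot: [-3.141, 0.025, -0.003]
wrist_force: [-0.8, 0.8, -0.2]
width: 0.471
```

Emit:
{"method": "jog_arm", "body": {
  "motion": [
    {"dx": 0, "dy": -0.1, "dz": -0.3, "turn": 0},
    {"dx": 0, "dy": 0, "dz": 0, "turn": 0},
    {"dx": 0, "dy": 0, "dz": 0, "turn": 0}
  ]
}}

```text
time: 4.5
tool_pos: [0.4624, 0.0801, 0.0073]
tcp_rot: [3.141, -0.026, 0.0]
wrist_force: [-1.0, 0.1, 0.6]
width: 0.469
```

Emit:
{"method": "jog_arm", "body": {
  "motion": [
    {"dx": 0, "dy": 0, "dz": 0, "turn": 0},
    {"dx": 0, "dy": 0, "dz": 0, "turn": 0},
    {"dx": 0, "dy": 0, "dz": 0, "turn": 0},
    {"dx": 0, "dy": 0, "dz": 0, "turn": 0},
    {"dx": 0, "dy": 0, "dz": 0, "turn": 0},
    {"dx": 0, "dy": 0, "dz": 0, "turn": 0},
    {"dx": 0, "dy": 0, "dz": 0, "turn": 0},
    {"dx": 0, "dy": 0, "dz": 0, "turn": 0}
  ],
  "fingers": 0,
  "grip_force": 90
}}

```text
time: 5.17
tool_pos: [0.4628, 0.0802, 0.0076]
tcp_rot: [-3.141, 0.025, -0.001]
wrist_force: [-0.7, 1.0, 3.8]
width: 0.1
```

Emit:
{"method": "jog_arm", "body": {
  "motion": [
    {"dx": 0, "dy": 0, "dz": 1, "turn": 0},
    {"dx": 0, "dy": 0, "dz": 2, "turn": 0},
    {"dx": 0, "dy": 0, "dz": 2, "turn": 0},
    {"dx": 0, "dy": 0, "dz": 2, "turn": 0},
    {"dx": 0, "dy": 0, "dz": 1, "turn": 0},
    {"dx": 0, "dy": 0, "dz": 0, "turn": 0}
  ]
}}

```text
time: 5.67
tool_pos: [0.4645, 0.0804, 0.0899]
tcp_rot: [-3.141, 0.026, -0.008]
wrist_force: [1.0, -0.3, -1.7]
width: 0.098
```

Emit:
{"method": "jog_arm", "body": {
  "motion": [
    {"dx": -0.4, "dy": -2.5, "dz": 0, "turn": -0.016},
    {"dx": -0.4, "dy": -2.5, "dz": 0, "turn": -0.016},
    {"dx": -0.4, "dy": -2.5, "dz": 0, "turn": -0.016},
    {"dx": -0.4, "dy": -2.5, "dz": 0, "turn": -0.016},
    {"dx": -0.4, "dy": -2.5, "dz": 0, "turn": -0.016},
    {"dx": -0.4, "dy": -2.5, "dz": 0, "turn": -0.016},
    {"dx": -0.4, "dy": -2.5, "dz": 0, "turn": -0.016},
    {"dx": -0.4, "dy": -2.5, "dz": 0, "turn": -0.016},
    {"dx": -0.4, "dy": -2.5, "dz": 0, "turn": -0.016},
    {"dx": -0.4, "dy": -2.5, "dz": 0, "turn": -0.017},
    {"dx": -0.4, "dy": -2.5, "dz": 0, "turn": -0.017},
    {"dx": -0.4, "dy": -2.5, "dz": 0, "turn": -0.017}
  ]
}}

```text
time: 6.67
tool_pos: [0.4129, -0.2204, 0.0857]
tcp_rot: [-3.123, 0.333, 0.004]
wrist_force: [-0.1, -0.3, -1.8]
width: 0.096
```

Emit:
{"method": "jog_arm", "body": {
  "motion": [
    {"dx": 0, "dy": -0.4, "dz": -0.5, "turn": 0},
    {"dx": 0, "dy": 0, "dz": -0.5, "turn": 0},
    {"dx": 0, "dy": 0, "dz": -0.5, "turn": 0},
    {"dx": 0, "dy": 0, "dz": 0, "turn": 0},
    {"dx": 0, "dy": 0, "dz": 0, "turn": 0},
    {"dx": 0, "dy": 0, "dz": 0, "turn": 0},
    {"dx": 0, "dy": 0, "dz": 0, "turn": 0}
  ]
}}

```text
time: 7.25
tool_pos: [0.4148, -0.2232, 0.0724]
tcp_rot: [3.124, -0.329, 0.0]
wrist_force: [0.7, -0.3, -1.7]
width: 0.098
```

```bash
python3 - <<'E'
from h import *
s=bot.read_state();print(s["tool_pos"],s["tcp_rot"],s["wrist_force"],s["torque"],s["width"]); snap("wrist","w4")
E
```

```text
[ 0.41476895 -0.22322131  0.07238319] [ 3.12427918e+00 -3.29084726e-01  3.39242532e-04] [ 0.66441694 -0.27340222 -1.70233552] [-0.04817819  0.01341376  0.02623932] 0.09824133321050217
```

View pics/w4.png

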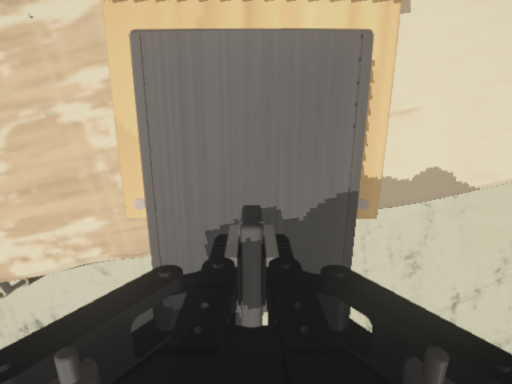

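In w4 the flashing is gripped straight. Its leading edge is at row ~30 from column 132 to 372, with the board visible on both sides (left ~110, right ~395). The shingle lower edge is barely visible along the top rows. Next I'll measure the flashing against the board in this view.

```bash
cat > m.py <<'E'
import sys; from h import *
# flashing vs board from wrist picture: lines fitted in board frame
def meas(tag,zf,rows,crows):
    a=dict(np.load(tag+".npz")); p=a["p"].astype(int); g=p.max(2); sat=p[...,0]-p[...,2]
    def fl(P): f=cv2.fitLine(np.float32(P[:,:2]),cv2.DIST_HUBER,0,1e-3,1e-3).ravel(); return f
    cols=range(150,355,5)
    lead=plane(a,[(c,np.nonzero(sat[:200,c]<25)[0][0]-.5 if crows is None else crows+np.nonzero(sat[crows:200,c]<25)[0][0]-.5) for c in cols],zf)
    f=fl(lead); print("lead yaw",np.degrees(np.arctan2(-f[0],f[1]))%180,"mid",lead[len(lead)//2])
    out={}
    for nm,flip,thr in(("panL",0,0),("panR",1,0)):
        px=[]
        for r in rows:
            x=np.nonzero((g[r]<115)&(sat[r]<25))[0]; x=x[(x>120)&(x<385)]; px.append(((x[-1]+.5) if flip else (x[0]-.5),r))
        P=plane(a,px,zf); f=fl(P); out[nm]=P; print(nm,"yaw",np.degrees(np.arctan2(f[1],f[0])),px[0],px[-1],P[0,:2].round(4),P[-1,:2].round(4))
    for nm in("brdL","brdR"):
        px=[]
        for r in rows:
            x=np.nonzero(sat[r]>70)[0]; px.append(((x[0]-.5) if nm=="brdL" else x[-1]+.5,r))
        P=plane(a,px,.018); f=fl(P); out[nm]=P; print(nm,"yaw",np.degrees(np.arctan2(f[1],f[0])),px[0],px[-1],P[0,:2].round(4),P[-1,:2].round(4))
    y=np.radians(-12.1); v=np.array([-np.sin(y),np.cos(y)])
    q={k:np.median(P[:,:2]@v) for k,P in out.items()}; print({k:round(float(x),4) for k,x in q.items()},"pan-board offset along v",(q["panL"]+q["panR"]-q["brdL"]-q["brdR"])/2)
if __name__=="__main__": meas("w4",.0688,range(45,190,5),15)
E
python3 m.py; python3 - <<'E'
import numpy as np
p=np.load("w4.npz")["p"].astype(int)
for r in(60,120,160): print(r,[(c,p[r,c].tolist()) for c in list(range(104,152,4))+list(range(352,400,4))])
E
```

```text
lead yaw 168.04504 mid [ 0.51516705 -0.24447641  0.0688    ]
panL yaw -12.190409 (np.float64(139.5), 45) (np.float64(148.5), 185) [ 0.5192 -0.1942] [ 0.4554 -0.179 ]
panR yaw -11.8643265 (np.float64(371.5), 45) (np.float64(358.5), 185) [ 0.4974 -0.2969] [ 0.4332 -0.2833]
brdL yaw -11.975217 (np.float64(105.5), 45) (np.float64(122.5), 185) [ 0.5365 -0.1585] [ 0.4497 -0.1408]
brdR yaw -12.212653 (np.float64(395.5), 45) (np.float64(142.5), 185) [ 0.4996 -0.332 ] [ 0.4468 -0.1544]
{'panL': -0.081, 'panR': -0.1861, 'brdL': -0.0429, 'brdR': -0.2201} pan-board offset along v -0.0020030648306593735
60 [(104, [203, 178, 143]), (108, [216, 185, 136]), (112, [224, 195, 143]), (116, [224, 194, 141]), (120, [224, 195, 143]), (124, [224, 195, 143]), (128, [224, 195, 144]), (132, [134, 123, 111]), (136, [121, 115, 109]), (140, [119, 112, 107]), (144, [116, 110, 104]), (148, [119, 113, 107]), (352, [111, 106, 99]), (356, [113, 109, 102]), (360, [87, 80, 73]), (364, [111, 105, 99]), (368, [112, 105, 100]), (372, [168, 141, 102]), (376, [223, 195, 144]), (380, [222, 191, 139]), (384, [222, 191, 140]),
[... 528 characters left out ...]
]), (380, [225, 196, 145]), (384, [225, 198, 146]), (388, [213, 193, 156]), (392, [225, 212, 183]), (396, [225, 212, 184])]
160 [(104, [217, 196, 162]), (108, [214, 190, 153]), (112, [216, 192, 156]), (116, [214, 190, 155]), (120, [219, 188, 137]), (124, [222, 191, 139]), (128, [222, 190, 140]), (132, [222, 191, 140]), (136, [223, 191, 141]), (140, [201, 173, 129]), (144, [118, 112, 106]), (148, [116, 110, 105]), (352, [104, 99, 94]), (356, [110, 105, 100]), (360, [110, 104, 99]), (364, [169, 141, 99]), (368, [221, 190, 139]), (372, [224, 192, 142]), (376, [225, 197, 146]), (380, [225, 198, 146]), (384, [218, 205, 174]), (388, [225, 214, 186]), (392, [225, 214, 186]), (396, [225, 213, 184])]
```

```bash
sed -i 's/(g\[r\]<115)&(sat\[r\]<25)/(g[r]<165)\&(sat[r]<45)/; s/sat\[r\]>70)\[0\]/sat[r]>60)[0]; x=x[(x>95)\&(x<410)]/' m.py; sed -i 's/range(45,190,5)/range(45,165,5)/' m.py; python3 m.py
```

```text
lead yaw 168.04504 mid [ 0.51516705 -0.24447641  0.0688    ]
panL yaw -12.250517 (np.float64(130.5), 45) (np.float64(140.5), 160) [ 0.5201 -0.1902] [ 0.4686 -0.1789]
panR yaw -11.951058 (np.float64(372.5), 45) (np.float64(361.5), 160) [ 0.4973 -0.2974] [ 0.4457 -0.2863]
brdL yaw -8.889338 (np.float64(99.5), 45) (np.float64(106.5), 160) [ 0.5374 -0.1549] [ 0.4685 -0.1357]
brdR yaw -12.102841 (np.float64(396.5), 45) (np.float64(383.5), 160) [ 0.4995 -0.3326] [ 0.4297 -0.3177]
{'panL': -0.0768, 'panR': -0.1865, 'brdL': -0.0424, 'brdR': -0.2204} pan-board offset along v -0.0002772019741826559
```

Centred to within about 0.5 mm, yaw matched at −12.1°, and the leading end is ~30 mm short of the lap. I'll go 15 mm forward and down to just above the board.

Emit:
{"method": "jog_arm", "body": {
  "motion": [
    {"dx": 0.49, "dy": -0.1, "dz": -1.0, "turn": 0},
    {"dx": 0.49, "dy": -0.1, "dz": -1.0, "turn": 0},
    {"dx": 0.49, "dy": -0.11, "dz": -1.0, "turn": 0},
    {"dx": 0, "dy": 0, "dz": -0.8, "turn": 0},
    {"dx": 0, "dy": 0, "dz": -0.4, "turn": 0},
    {"dx": 0, "dy": 0, "dz": 0, "turn": 0},
    {"dx": 0, "dy": 0, "dz": 0, "turn": 0},
    {"dx": 0, "dy": 0, "dz": 0, "turn": 0},
    {"dx": 0, "dy": 0, "dz": 0, "turn": 0}
  ]
}}

```text
time: 8.05
tool_pos: [0.4295, -0.2272, 0.0307]
tcp_rot: [3.124, -0.331, 0.001]
wrist_force: [0.1, -0.2, -2.2]
width: 0.1
```

Emit:
{"method": "jog_arm", "body": {
  "motion": [
    {"dx": 0, "dy": 0, "dz": -0.1, "turn": 0},
    {"dx": 0, "dy": 0, "dz": -0.1, "turn": 0},
    {"dx": 0, "dy": 0, "dz": 0, "turn": 0},
    {"dx": 0, "dy": 0, "dz": 0, "turn": 0}
  ]
}}

```text
time: 8.38
tool_pos: [0.4292, -0.227, 0.0284]
tcp_rot: [3.124, -0.331, 0.0]
wrist_force: [0.5, 0.1, -1.9]
width: 0.097
```

Emit:
{"method": "jog_arm", "body": {
  "motion": [
    {"dx": 0, "dy": 0, "dz": -0.1, "turn": 0},
    {"dx": 0, "dy": 0, "dz": -0.1, "turn": 0},
    {"dx": 0, "dy": 0, "dz": 0, "turn": 0},
    {"dx": 0, "dy": 0, "dz": 0, "turn": 0}
  ]
}}

```text
time: 8.72
tool_pos: [0.429, -0.2269, 0.0261]
tcp_rot: [-3.124, 0.331, 0.0]
wrist_force: [0.1, -0.2, -1.7]
width: 0.098
```

Emit:
{"method": "jog_arm", "body": {
  "motion": [
    {"dx": 0, "dy": 0, "dz": -0.1, "turn": 0},
    {"dx": 0, "dy": 0, "dz": 0, "turn": 0},
    {"dx": 0, "dy": 0, "dz": 0, "turn": 0}
  ]
}}

```text
time: 8.97
tool_pos: [0.4294, -0.2271, 0.0256]
tcp_rot: [3.124, -0.331, 0.0]
wrist_force: [-0.6, 0.9, 1.9]
width: 0.098
```

Contact is felt at z=0.0256, exactly as expected, with ~4 N on the board. I'll slide up to the lap and in under it.

Emit:
{"method": "jog_arm", "body": {
  "motion": [
    {"dx": 0.39, "dy": -0.084, "dz": 0, "turn": 0},
    {"dx": 0.39, "dy": -0.084, "dz": 0, "turn": 0},
    {"dx": 0.39, "dy": -0.084, "dz": 0, "turn": 0},
    {"dx": 0, "dy": 0, "dz": 0, "turn": 0},
    {"dx": 0, "dy": 0, "dz": 0, "turn": 0}
  ]
}}

```text
time: 9.38
tool_pos: [0.4421, -0.23, 0.0256]
tcp_rot: [3.123, -0.331, 0.003]
wrist_force: [1.6, -0.0, 1.8]
width: 0.098
```

```bash
python3 - <<'E'
from h import *
s=bot.read_state();print(s["tool_pos"],s["tcp_rot"],s["wrist_force"],s["torque"]); snap("wrist","w5")
E
```

```text
[ 0.44212732 -0.22999676  0.0255824 ] [ 3.12341251 -0.33106056  0.00332288] [ 1.57649057 -0.04443265  1.77637996] [ 0.04017662 -0.10269458 -0.00227897]
```

View pics/w5.png

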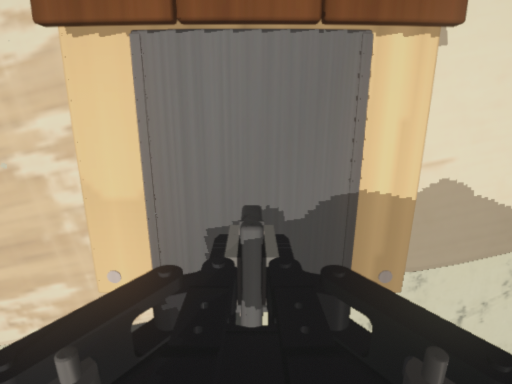

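In w5 the flashing lies flat, its leading end at row 30 parallel to the shingle edge at row 24. The pan mid column (~251) matches the board mid (~251), so it is centred. I'll slide under.

Emit:
{"method": "jog_arm", "body": {
  "motion": [
    {"dx": 0.39, "dy": -0.084, "dz": 0, "turn": 0},
    {"dx": 0.39, "dy": -0.084, "dz": 0, "turn": 0},
    {"dx": 0.39, "dy": -0.084, "dz": 0, "turn": 0},
    {"dx": 0.39, "dy": -0.084, "dz": 0, "turn": 0},
    {"dx": 0.39, "dy": -0.084, "dz": 0, "turn": 0},
    {"dx": 0.39, "dy": -0.084, "dz": 0, "turn": 0},
    {"dx": 0.39, "dy": -0.084, "dz": 0, "turn": 0},
    {"dx": 0, "dy": 0, "dz": 0, "turn": 0},
    {"dx": 0, "dy": 0, "dz": 0, "turn": 0}
  ]
}}

```text
time: 10.18
tool_pos: [0.4687, -0.2356, 0.0256]
tcp_rot: [3.124, -0.331, 0.002]
wrist_force: [0.8, -0.2, 3.1]
width: 0.097
```

Emit:
{"method": "jog_arm", "body": {
  "motion": [
    {"dx": 0.2, "dy": -0.043, "dz": 0, "turn": 0},
    {"dx": 0.2, "dy": -0.043, "dz": 0, "turn": 0},
    {"dx": 0.2, "dy": -0.043, "dz": 0, "turn": 0},
    {"dx": 0, "dy": 0, "dz": 0, "turn": 0},
    {"dx": 0, "dy": 0, "dz": 0, "turn": 0}
  ]
}}

```text
time: 10.6
tool_pos: [0.4737, -0.2366, 0.0255]
tcp_rot: [-3.124, 0.331, 0.001]
wrist_force: [-2.3, 0.4, 6.2]
width: 0.096
```

Emit:
{"method": "jog_arm", "body": {
  "motion": [
    {"dx": 0.15, "dy": -0.032, "dz": 0, "turn": 0},
    {"dx": 0.15, "dy": -0.032, "dz": 0, "turn": 0},
    {"dx": 0, "dy": 0, "dz": 0, "turn": 0},
    {"dx": 0, "dy": 0, "dz": 0, "turn": 0}
  ]
}}

```text
time: 10.93
tool_pos: [0.4765, -0.2372, 0.0256]
tcp_rot: [-3.124, 0.331, 0.002]
wrist_force: [-2.4, 0.6, 5.7]
width: 0.1
```

Emit:
{"method": "jog_arm", "body": {
  "motion": [
    {"dx": 0.15, "dy": -0.032, "dz": 0, "turn": 0},
    {"dx": 0.15, "dy": -0.032, "dz": 0, "turn": 0},
    {"dx": 0, "dy": 0, "dz": 0, "turn": 0},
    {"dx": 0, "dy": 0, "dz": 0, "turn": 0}
  ]
}}

```text
time: 11.27
tool_pos: [0.4795, -0.2378, 0.0256]
tcp_rot: [-3.124, 0.331, 0.002]
wrist_force: [-3.6, 0.8, 7.0]
width: 0.1
```

Emit:
{"method": "jog_arm", "body": {
  "motion": [
    {"dx": 0.15, "dy": -0.032, "dz": 0, "turn": 0},
    {"dx": 0.15, "dy": -0.032, "dz": 0, "turn": 0},
    {"dx": 0, "dy": 0, "dz": 0, "turn": 0},
    {"dx": 0, "dy": 0, "dz": 0, "turn": 0}
  ]
}}

```text
time: 11.6
tool_pos: [0.4825, -0.2384, 0.0256]
tcp_rot: [-3.124, 0.331, 0.002]
wrist_force: [-3.3, 0.0, 6.2]
width: 0.102
```

Emit:
{"method": "jog_arm", "body": {
  "motion": [
    {"dx": 0.15, "dy": -0.032, "dz": 0, "turn": 0},
    {"dx": 0.15, "dy": -0.032, "dz": 0, "turn": 0},
    {"dx": 0, "dy": 0, "dz": 0, "turn": 0},
    {"dx": 0, "dy": 0, "dz": 0, "turn": 0}
  ]
}}

```text
time: 11.93
tool_pos: [0.4855, -0.2391, 0.0256]
tcp_rot: [-3.124, 0.331, 0.002]
wrist_force: [-3.0, 1.8, 7.3]
width: 0.098
```

Emit:
{"method": "jog_arm", "body": {
  "motion": [
    {"dx": 0.15, "dy": -0.032, "dz": 0, "turn": 0},
    {"dx": 0.15, "dy": -0.032, "dz": 0, "turn": 0},
    {"dx": 0, "dy": 0, "dz": 0, "turn": 0},
    {"dx": 0, "dy": 0, "dz": 0, "turn": 0}
  ]
}}

```text
time: 12.27
tool_pos: [0.4885, -0.2397, 0.0256]
tcp_rot: [-3.124, 0.331, 0.002]
wrist_force: [-3.2, 0.9, 7.7]
width: 0.098
```

Emit:
{"method": "jog_arm", "body": {
  "motion": [
    {"dx": 0.15, "dy": -0.032, "dz": 0, "turn": 0},
    {"dx": 0.15, "dy": -0.032, "dz": 0, "turn": 0},
    {"dx": 0, "dy": 0, "dz": 0, "turn": 0},
    {"dx": 0, "dy": 0, "dz": 0, "turn": 0}
  ]
}}

```text
time: 12.6
tool_pos: [0.4915, -0.2404, 0.0256]
tcp_rot: [-3.124, 0.331, 0.002]
wrist_force: [-3.7, 0.7, 6.5]
width: 0.1
```

Emit:
{"method": "jog_arm", "body": {
  "motion": [
    {"dx": 0.15, "dy": -0.032, "dz": 0, "turn": 0},
    {"dx": 0.15, "dy": -0.032, "dz": 0, "turn": 0},
    {"dx": 0, "dy": 0, "dz": 0, "turn": 0},
    {"dx": 0, "dy": 0, "dz": 0, "turn": 0}
  ]
}}

```text
time: 12.93
tool_pos: [0.4937, -0.2408, 0.0256]
tcp_rot: [-3.124, 0.331, 0.005]
wrist_force: [-5.1, 1.4, 9.8]
width: 0.103
```

Emit:
{"method": "jog_arm", "body": {
  "motion": [
    {"dx": 0.1, "dy": -0.021, "dz": 0, "turn": 0},
    {"dx": 0, "dy": 0, "dz": 0, "turn": 0},
    {"dx": 0, "dy": 0, "dz": 0, "turn": 0}
  ]
}}

```text
time: 13.18
tool_pos: [0.4936, -0.2408, 0.0256]
tcp_rot: [-3.123, 0.33, 0.008]
wrist_force: [-8.8, 2.3, 10.9]
width: 0.095
```

Butted: the TCP stopped at a depth of ≈51 mm, within 35–58, while the push rises. I'll add a little more push to seat it square, then press down.

Emit:
{"method": "jog_arm", "body": {
  "motion": [
    {"dx": 0.1, "dy": -0.021, "dz": 0, "turn": 0},
    {"dx": 0, "dy": 0, "dz": 0, "turn": 0},
    {"dx": 0, "dy": 0, "dz": 0, "turn": 0},
    {"dx": 0, "dy": 0, "dz": -0.1, "turn": 0},
    {"dx": 0, "dy": 0, "dz": 0, "turn": 0},
    {"dx": 0, "dy": 0, "dz": 0, "turn": 0}
  ]
}}

```text
time: 13.68
tool_pos: [0.4936, -0.2407, 0.0255]
tcp_rot: [-3.123, 0.33, 0.012]
wrist_force: [-14.8, 3.4, 22.1]
width: 0.099
```

```bash
python3 - <<'E'
from h import *
s=bot.read_state();print(s["tool_pos"],s["tcp_rot"],s["wrist_force"],s["torque"],s["width"]); snap("wrist","w6")
E
```

```text
[ 0.49361909 -0.24074941  0.0255344 ] [-3.12274653  0.33026616  0.01151103] [-14.83013283   3.39061755  22.09427352] [0.38102959 1.95690889 0.00592968] 0.09854851277486668
```

View pics/w6.png

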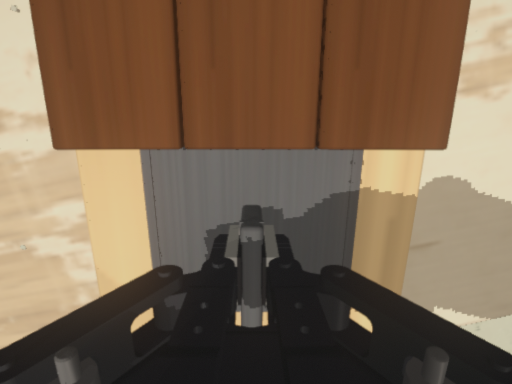

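In w6 the shingle edge at row 149 runs straight across, with the pan centred at columns 143–362 (mid 252) and the board at 80–423 (mid 251.5). I'll check flatness and shingle lift from depth, relative to the bare board.

```bash
python3 - <<'E'
from h import *
y=np.radians(-12.1);U=np.array([np.cos(y),np.sin(y)]);L=np.array([.544,-.2515])
def fit(C,m):
    P=C[m]; P=P[np.isfinite(P).all(1)]; s=(P[:,:2]-L)@U; t=(P[:,:2]-L)@[-U[1],U[0]]
    A=np.c_[np.ones(len(s)),s,t]; k=np.linalg.lstsq(A,P[:,2],rcond=None)[0]; r=abs(P[:,2]-A@k)<.003; k=np.linalg.lstsq(A[r],P[r,2],rcond=None)[0]; return k.round(4),len(s),s.min().round(3),s.max().round(3)
for tag,pr,br,sr in(("w5",(40,195),(40,250),(0,18)),("w6",(158,200),(158,250),(60,142))):
    a=dict(np.load(tag+".npz")); C=cloud(a,a["d"])
    M=lambda r,c:(lambda m:(m.__setitem__((slice(*r),slice(*c)),True),m)[1])(np.zeros((384,512),bool))
    pan=M(pr,(158,235))|M(pr,(265,345)); brd=M(br,(100,130))|M(br,(375,400)); sh=M(sr,(80,430))
    print(tag,"pan",fit(C,pan),"\n board",fit(C,brd),"\n shingle",fit(C,sh))
E
```

```text
w5 pan (array([ 0.0216,  0.0014, -0.0008]), 24335, np.float64(-0.079), np.float64(-0.006)) 
 board (array([ 0.0176,  0.    , -0.0007]), 11550, np.float64(-0.112), np.float64(-0.004)) 
 shingle (array([ 0.0358, -0.3849, -0.0009]), 6300, np.float64(-0.035), np.float64(0.008))
w6 pan (array([ 0.0224,  0.0484, -0.0005]), 6594, np.float64(-0.029), np.float64(0.019)) 
 board (array([ 0.0178,  0.0054, -0.0007]), 5060, np.float64(-0.06), np.float64(0.019)) 
 shingle (array([ 0.0345,  0.0005, -0.0008]), 28700, np.float64(0.002), np.float64(0.037))
```

```bash
python3 - <<'E'
from h import *
y=np.radians(-12.1);U=np.array([np.cos(y),np.sin(y)]);L=np.array([.544,-.2515])
a=dict(np.load("w6.npz")); C=cloud(a,a["d"]); S=(C[...,:2]-L)@U
for nm,c in(("panL",(158,200)),("panR",(290,345)),("brdL",(105,130)),("brdR",(375,400))):
    out=[]
    for s0 in(-.045,-.035,-.025,-.015):
        m=np.zeros(S.shape,bool); m[158:255,c[0]:c[1]]=1; m&=(abs(S-s0)<.005)&(abs(C[...,2]-.02)<.006)
        out.append((int(m.sum()),round(float(np.median(C[m][:,2]))*1000,2)) if m.any() else None)
    print(nm,out)
E
```

```text
panL [(734, 21.52), (759, 21.49), (780, 21.45), (814, 21.54)]
panR [(956, 21.57), (997, 21.53), (1021, 21.56), (1068, 21.55)]
brdL [(416, 17.53), (438, 17.47), (457, 17.47), (471, 17.4)]
brdR [(412, 17.62), (445, 17.66), (455, 17.6), (467, 17.56)]
```

The pan is flat, 4.0 mm above the board everywhere, and the shingles are level and unlifted. One settling hold, then hand in.

Emit:
{"method": "jog_arm", "body": {
  "motion": [
    {"dx": 0, "dy": 0, "dz": 0, "turn": 0},
    {"dx": 0, "dy": 0, "dz": 0, "turn": 0},
    {"dx": 0, "dy": 0, "dz": 0, "turn": 0},
    {"dx": 0, "dy": 0, "dz": 0, "turn": 0},
    {"dx": 0, "dy": 0, "dz": 0, "turn": 0},
    {"dx": 0, "dy": 0, "dz": 0, "turn": 0}
  ]
}}

```text
time: 14.23
tool_pos: [0.4936, -0.2407, 0.0255]
tcp_rot: [-3.123, 0.33, 0.011]
wrist_force: [-15.1, 3.2, 22.3]
width: 0.098
```

```bash
python3 -c "
from workcell import bot
print(bot.finish_job()); s=bot.read_state(); print(s['time'],s['tool_pos'],s['wrist_force'],s['width'])"
```

```text
the job is handed in; nothing more can be done
None
the job is handed in; nothing more can be done
```

I gripped the flashing by its rib and laid it on the board, centred with its plain end towards the shingles. I then slid it flat under the course until it hit a hard stop about 51 mm in, and handed in at 14.2 s, still gripping and pressing. There was no state reading after hand-in.

Last checks before handing in:
- **Stop:** two further 1 mm push commands moved the tool by no more than 0.1 mm while the push rose to about 15 N. The 51 mm depth is inside the 35–58 mm range given for the batten.
- **Hold:** pressing down with about 22 N, steady through a half-second hold, with the grip still on the rib.
- **Flatness:** the visible part of the pan measured 4.0 mm above the board on both sides. The shingles were level with no lift.
- **Alignment:** tool yaw was −12.1°, the same as the board, and the pan was centred to within about 0.5 mm.

- **Tool tilt:** the tool leans about 0.4° under the push, but the pan did not tilt with it.
- **Discarded numbers:** one depth fit of the pan showed a slope because shingle pixels had got into it, so I redid it without them. An early board-edge reading with a bad colour threshold was also discarded.
- **Other things on the bench:** the arm's path kept clear of them, but I did not take a final picture to confirm they had not moved.

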